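# Turn over the sealant cartridge in the rack

## Task

One sealant cartridge has been put into the rack nozzle up; they are kept nozzle down so that the air rises to the piston. Take it out, turn it over (lay it in the V rest so that you can take it by the other end) and set it gently back in the rack, red cap down and standing on the rack's base plate like the others. Do not drop it or disturb the other cartridges, tools, bottle and dish.

Things in the scene. Friction and masses are not known exactly. Their poses are not given: they have to be found in the camera images.
- cartridge: Wrong-way-up sealant cartridge: stiff closed tube, 165 mm, 105-195 g. White barrel d 32 mm, 130 mm long, blue label; shoulder 10 mm long tapering to 18 mm; nozzle with red cap d 20 mm, 25 mm long. Origin: centre of the flat rear end; z along the tube to the nozzle; balance point 70 mm from the rear end. Starts nozzle up in any of the holes, rear end on the base plate, top 173 mm over the mat.
- nozzle (a point): The tip of the red cap of cartridge, on its axis, 165 mm from the rear end.
- rack: Fixed aluminium rack, 80 mm deep (x), 300 mm long (y), 82 mm high; four holes in a row along y, 70 mm apart. Cartridges stand on its 8 mm base plate; two 6 mm guide plates with 35 mm holes, top faces 52 and 82 mm above the mat; grey end cheeks. Origin: centre of the underside, z up. Place and yaw vary; it stands left of centre, its row running roughly away from the robot.
- hole0 (a point): Centre of hole 0 of the rack in the top face, 82 mm above the mat and 74 mm above the base plate; holes count along the rack's +y. Hole diameter 35 mm.
- hole1 (a point): Centre of hole 1 of the rack in the top face, 82 mm above the mat and 74 mm above the base plate; holes count along the rack's +y. Hole diameter 35 mm.
- hole2 (a point): Centre of hole 2 of the rack in the top face, 82 mm above the mat and 74 mm above the base plate; holes count along the rack's +y. Hole diameter 35 mm.
- hole3 (a point): Centre of hole 3 of the rack in the top face, 82 mm above the mat and 74 mm above the base plate; holes count along the rack's +y. Hole diameter 35 mm.
- rest: Fixed orange plastic V rest, base 78 x 64 mm, on which a cartridge can be laid on its side along the rest's y. Two saddles (90 degree V, 6 mm thick, 62 mm wide, tops 53 mm above the mat) 20 mm either side of its centre along y. Origin: centre of the underside, z up. It stands right of centre, its y running across the robot's front; place and yaw vary.
- rest_axis (a point): The point midway between the two saddles where the axis of a cartridge lying in the rest runs, 52 mm above the mat; the axis runs along the rest's y.
- stock_a: A cartridge of the same shape and size as cartridge, about 150 g, standing loose and the right way, nozzle down, in another hole of the rack: from above only its flat white rear end with the black piston shows, 173 mm above the mat. Origin at the tip of its red cap, z up to its rear end. Leave alone.
- stock_b: A cartridge of the same shape and size as cartridge, about 150 g, standing loose and the right way, nozzle down, in another hole of the rack: from above only its flat white rear end with the black piston shows, 173 mm above the mat. Origin at the tip of its red cap, z up to its rear end. Leave alone.
- stock_c: A cartridge of the same shape and size as cartridge, about 150 g, standing loose and the right way, nozzle down, in another hole of the rack: from above only its flat white rear end with the black piston shows, 173 mm above the mat. Origin at the tip of its red cap, z up to its rear end. Leave alone.
- driver: Red-handled screwdriver, 200 mm long, lying on the mat between rack and rest. Loose bystander.
- wrench: Steel wrench, 170 mm long, lying on the mat beside the rack. Loose bystander.
- pliers: Pliers with red handles, 155 mm long, 65 mm wide, lying on the mat to the right of the rest. Loose bystander.
- cleaner: White bottle with a red cap, 52 mm in diameter, 115 mm high, standing beyond the rest. Loose bystander.
- dish: White plastic dish, 110 mm across, 40 mm high, beyond the two tools. Loose bystander.

How it is judged:
On the way, in this order (a step that is already met when the one before it is completed fails the run):
1. the wrong-way-up cartridge has been drawn out of the rack: its rear end is higher than the rack's top plate (z of cartridge in the frame of rack above 0.085 m), for 0.1 s.
2. the cartridge lies on its side in the V rest, on both saddles, let go by the fingers (angle between the z axis of cartridge and the y axis of rest, either way round below 0.1 rad and distance between cartridge and rest_axis below 0.11 m and contact force between cartridge and the fingers below 0.1 N and linear speed of cartridge below 0.03 m/s), for 0.2 s.
At the end, for the whole second after the job is handed in: The cartridge stands in one of the rack's holes with its red cap down: axis within 0.14 rad of vertical, cap tip within 10 mm and rear end within 16 mm of the hole's axis, cap tip within 4 mm of the base plate, at rest ((horizontal distance between nozzle and hole0 below 0.01 m or horizontal distance between nozzle and hole1 below 0.01 m or horizontal distance between nozzle and hole2 below 0.01 m or horizontal distance between nozzle and hole3 below 0.01 m) and (horizontal distance between cartridge and hole0 below 0.016 m or horizontal distance between cartridge and hole1 below 0.016 m or horizontal distance between cartridge and hole2 below 0.016 m or horizontal distance between cartridge and hole3 below 0.016 m) and angle between cartridge's own z axis and vertical above 3 rad and z of nozzle in the frame of rack below 0.012 m and linear speed of cartridge below 0.02 m/s); the robot touches nothing.
It fails at once if another cartridge is pulled up, moved more than 12 mm or leaned more than 0.25 rad (distance of any of stock_a, stock_b, stock_c from where it was at the start of the episode above 0.012 m or angle between any of stock_a, stock_b, stock_c's own z axis and vertical above 0.25 rad).
It fails at once if the cartridge is dropped (falls free, faster than 0.6 m/s, which is a fall of 18 mm) or rammed into the rack or the rest with over 60 N ((linear speed of cartridge above 0.6 m/s and contact force between cartridge and the fingers below 0.05 N) or contact force between cartridge and rack above 60 N or contact force between cartridge and rest above 60 N).
It fails at once if the screwdriver, wrench, pliers, bottle or dish is moved more than 25 mm (distance of any of driver, wrench, pliers, cleaner, dish from where it was at the start of the episode above 0.025 m).
It also fails if it takes over 72 s, if anything falls off the work surface, if the arm or the gripper's body presses on something with over 40 N, if the wrist force passes 120 N, or if a joint passes its speed limit or range.

## Robot

A 7-joint arm with a two-finger parallel gripper is mounted at the origin on the work surface. World frame = base frame: x ahead of the robot, y to its left, z up, the work surface at z = 0. Lengths are in m, angles in rad, forces in N, time in s.
With the tool pointing down it reaches from about 0.425 to 0.925 m from the base axis. Payload 6.8 kg.
Tool frame: the origin (TCP) lies where the fingers leave the gripper's body, on its centre line; the fingertips stand 73 mm ahead of it and the grasp point (between the pads) lies 54 mm ahead of it; z points along the fingers, y is the line along which they close (so a half turn about z gives the same grasp; the last joint's range is limited). The gripper opens to 85 mm and grips with 20 to 120 N. Pads are 22 mm wide; open, the fingers measure 114 mm over their backs; the gripper's body (76 mm by 85 mm) begins 54 mm behind the grasp point. The pads swing forward as they close: fully open they stand 13 mm farther back than shut.
Start: joints at [-1.212, 0.477, 0.022, 1.555, -0.011, 1.109, -0.083], TCP at [0.304, 0.603, 0.304] pointing down, gripper open.
Joint ranges: [-2.96, 2.96], [-0.34, 2.1], [-1.41, 1.46], [0.24, 2.44], [-1.37, 4.51], [0.17, 1.92], [-2.96, 2.96]. Speed limits (rad/s): [2.39, 2.39, 3.14, 3.14, 3.14, 3.14, 3.14].

## Interface

Orientations are given as a rotation vector (axis times angle).
In Python, from bench import r gives the robot as it stands.
- The arm moves only by the shell command python3 drive.py FILE [OPENING] [FORCE], which reads ROWS from the file FILE. ROWS is a JSON list of rows, 1 to 5 of them, each of 6 numbers: dx, dy, dz in m, then a rotation vector rx, ry, rz in rad; each row is the pose to reach, as a shift and turn from the pose commanded when the command began, along the tool's axes at that moment; what a row does not reach only later rows make up. A row lasts 1/10 s, in which the tool goes at most 0.05 m and 0.15 rad, less where a joint would pass 70% of its speed; a pose out of reach is approached as far as the arm can. OPENING is the finger opening in m, set as the command begins (- or left out keeps the last). The fingers move at their own pace and stop on an object; FORCE is the grip in N (left out, the last holds). Time passes only in rows, so rows that do not move let the fingers close. It prints the time, the measured TCP pose, the force, the opening and the grip force at its end. Input that does not fit is refused with a message, and nothing moves.
- r.get_obs(): the state, without advancing time (a new reading comes with each control period).
- r.grab_frame(name): name is "side" or "top"; returns (picture, depth): 480x640x3 uint8, blue, green, red; 480x640 float32, m along the optical axis (not along the pixel's ray), 0 where there is no reading.
- r.camera_info(name): a dict with "camera_matrix" (3x3 intrinsics, pixels), "R" (3x3) and "t" (3): a world point X has camera coordinates R X + t. Camera axes: x right, y down, z forward; pixel columns grow to the right and rows downward; lengths in m; the calibration is good to about 2 mm. A picture is of the moment at which its call begins. camera_info takes no time and is no camera call.
- r.hand_in(): hands the job in; it is judged then, once.
The state is a dict: "clock": time; "joints": joint angles; "qvel": joint speeds; "tau": joint torques, N m; "tcp_pos": TCP position; "orientation": TCP orientation; "contact_force": force on the tool from outside, world axes, zero at the start; "moment": the same for the moment, N m; "grip_width": finger opening in m; "gripper_force": force on a finger pad.
Only numpy, scipy, OpenCV 4.12 (cv2) and the standard library are available. Lean on these libraries where they do the work, as an engineer would, in place of code of your own. Each camera call takes 0.05 s, during which the arm holds its last target. There are 200 camera calls.

## Working session

There is one attempt and no reset: what is moved stays moved. The work goes in short steps, Python scripts to look and compute and a shell command to move; the robot and the scene stay as the last step left them, time stands still between calls to the robot, and variables do not carry over. Pictures are saved under pics/ and viewed, at most 10 in all, crops included, and the job is handed in when it is done.

```bash
ls; mkdir -p pics
python3 - <<'E'
from bench import r
import cv2
o=r.get_obs(); print(o['clock'],o['tcp_pos'],o['orientation'],o['grip_width'])
import numpy as np
for n in('top','side'):
    p,d=r.grab_frame(n); cv2.imwrite(f'pics/{n}0.png',p); np.save(f'{n}0.npy',d); c=r.camera_info(n); print(n,c)
E
```

```text
bench.py
drive.py
pics
0.0 [0.30357438 0.60237316 0.30291334] [-7.26489629e-01 -3.05612582e+00  2.87484840e-03] 0.08536739119632353
top {'camera_matrix': array([[435.9433692 ,   0.        , 319.68493904],
       [  0.        , 435.9433692 , 244.54180309],
       [  0.        ,   0.        ,   1.        ]]), 'R': array([[-0.02039738, -0.99974388, -0.00980408],
       [-0.9944369 ,  0.02130073, -0.10315782],
       [ 0.10334023,  0.00764539, -0.99461668]]), 't': array([-0.07144825,  0.58757734,  1.097147  ])}
side {'camera_matrix': array([[461.3833345 ,   0.        , 321.39224763],
       [  0.        , 461.3833345 , 234.50839903],
       [  0.        ,   0.        ,   1.        ]]), 'R': array([[ 0.92915215, -0.36946261, -0.0131784 ],
       [-0.24175662, -0.5802466 , -0.77773236],
       [ 0.2796963 ,  0.72581766, -0.6284574 ]]), 't': array([-0.58959908,  0.17637566,  0.80878934])}
```

View pics/top0.png

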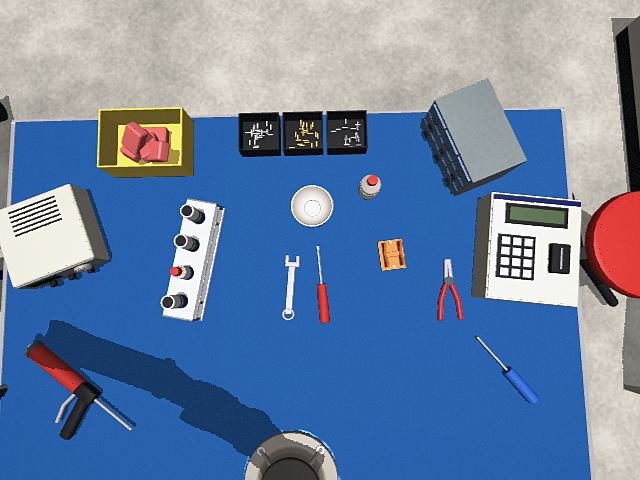

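View pics/side0.png

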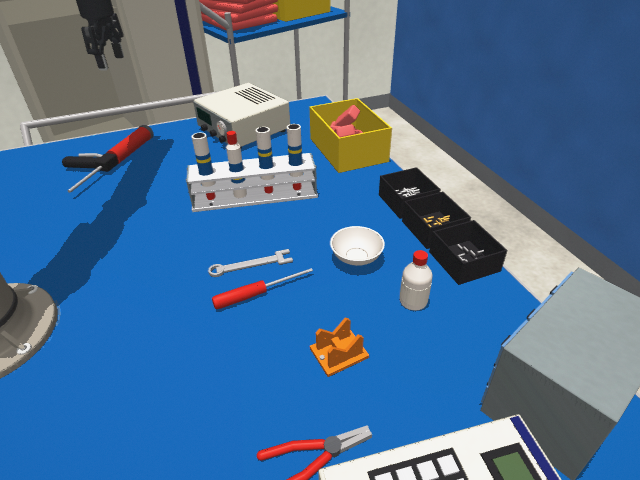

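The top view shows the wrong-way cartridge, with its red cap near (176,272). It is second from the robot, and the stock cartridges are at (172,301), (183,241) and (190,211). The V rest is at (391,255). I'll enlarge both.

Run:
```python
import cv2,numpy as np
p=cv2.imread('pics/top0.png')
a=cv2.resize(p[190:330,150:240],None,fx=4,fy=4,interpolation=cv2.INTER_CUBIC)
b=cv2.resize(p[225:285,365:420],None,fx=8,fy=8,interpolation=cv2.INTER_CUBIC)[:480]
c=np.zeros((560,800,3),np.uint8); c[:560,:360]=a; c[:480,360:800]=b
cv2.imwrite('pics/crop0.png',c)
```

```text
(no output)
```

View pics/crop0.png

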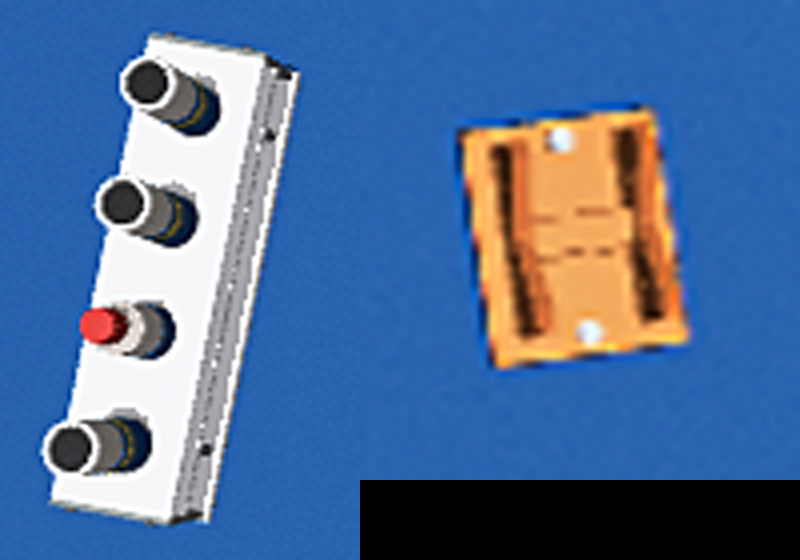

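```bash
cat > h.py <<'E'
import numpy as np,cv2
from scipy.spatial.transform import Rotation as Rot
from bench import r
def ray(n,u,v,z):
    c=r.camera_info(n); R,t,K=c['R'],c['t'],c['camera_matrix']
    d=R.T@np.linalg.solve(K,[u,v,1.]); o=-R.T@t
    return o+d*(z-o[2])/d[2]
def cloud(n,d):
    c=r.camera_info(n); R,t,K=c['R'],c['t'],c['camera_matrix']
    v,u=np.mgrid[:480,:640]; P=np.stack([(u-K[0,2])*d/K[0,0],(v-K[1,2])*d/K[1,1],d],-1)
    return (P-t)@R
def rows(pos,rotm=None,ref=None):
    """shift in tool axes & rotvec from current pose (or a commanded ref) to the target TCP pose"""
    o=r.get_obs(); T=Rot.from_rotvec(o['orientation']) if ref is None else Rot.from_matrix(ref[1])
    p=o['tcp_pos'] if ref is None else ref[0]
    s=T.inv().apply(np.array(pos)-p); w=(T.inv()*Rot.from_matrix(rotm)).as_rotvec() if rotm is not None else np.zeros(3)
    return np.round(s,4),np.round(w,4)
E
python3 - <<'E'
from h import *
f=lambda x,y,s,ox,oy:((x+.5)/s-.5+ox,(y+.5)/s-.5+oy)
for n,l,z in(('tops',[(148,82),(123,203),(97,325),(72,448)],.173),('rackTop TL TR BR BL',[(150,36),(268,57),(172,523),(50,502)],.082)):
    print(n); [print(ray('top',*f(x,y,4,150,190),z).round(4)) for x,y in l]
print('rest base'); q=[ray('top',*f(x-360,y,8,365,225),.006) for x,y in[(458,130),(652,108),(690,342),(495,367)]]
print(np.round(q,4),np.mean(q,0))
p=cv2.imread('pics/top0.png').astype(int); d=np.load('top0.npy'); C=cloud('top',d)
m=(p[...,2]>150)&(p[...,0]<110)&(p[...,1]>70)&(p[...,1]<200); m[:225]=0;m[285:]=0;m[:,:365]=0;m[:,420:]=0
X=C[m]; print('rest cloud z pct',np.percentile(X[:,2],[5,25,50,75,95,99]))
for nm in('top','side'):
    C=cloud(nm,np.load(nm+'0.npy')).reshape(-1,3); s=C[(abs(C[:,0]-np.mean(q,0)[0])<.06)&(abs(C[:,1]-np.mean(q,0)[1])<.06)&(C[:,2]>.035)&(C[:,2]<.06)]
    print(nm,len(s),s.mean(0),cv2.minAreaRect(s[:,:2].astype(np.float32)))
    s=C[(C[:,2]>.165)&(C[:,2]<.18)&(C[:,1]>.1)&(C[:,1]<.5)&(C[:,0]>.3)&(C[:,0]<.75)]
    for x,y in((.663,.316),(.59,.33),(.52,.345),(.45,.36)):
        w=s[np.hypot(s[:,0]-x,s[:,1]-y)<.03]; print(nm,len(w),np.median(w,0) if len(w) else'')
print('others'); [print(ray('top',u,v,z).round(3)) for u,v,z in((318,247,.01),(323,321,.02),(292,258,.005),(288,318,.005),(312,206,.04),(371,181,.115),(447,262,.01),(437,318,.01))]
E
```

```text
tops
[0.6565 0.2171 0.173 ]
[0.5873 0.2305 0.173 ]
[0.5186 0.2443 0.173 ]
[0.4502 0.2573 0.173 ]
rackTop TL TR BR BL
[0.7031 0.2449 0.082 ]
[0.6881 0.171  0.082 ]
[0.402  0.2282 0.082 ]
[0.4161 0.3028 0.082 ]
rest base
[[ 0.5951 -0.2345  0.006 ]
 [ 0.601  -0.2987  0.006 ]
 [ 0.5236 -0.3081  0.006 ]
 [ 0.5168 -0.244   0.006 ]] [ 0.5591332  -0.27131854  0.006     ]
rest cloud z pct [0.0059674  0.00847284 0.0105525  0.02241835 0.05012158 0.05514213]
top 130 [ 0.55845204 -0.27079566  0.04575085] ((0.558637797832489, -0.2701278030872345), (0.061913423240184784, 0.04703814536333084), 5.584967136383057)
top 0 
top 0 
top 0 
top 0 
side 461 [ 0.5582394  -0.27187074  0.0438413 ] ((0.5585775375366211, -0.2692458927631378), (0.06299888342618942, 0.0489901565015316), 6.637256622314453)
side 0 
side 0 
side 0 
side 0 
others
[ 0.582 -0.079  0.01 ]
[ 0.39  -0.088  0.02 ]
[ 0.554 -0.01   0.005]
[0.398 0.003 0.005]
[ 0.686 -0.066  0.04 ]
[ 0.729 -0.212  0.115]
[ 0.535 -0.415  0.01 ]
[ 0.391 -0.382  0.01 ]
```

The rest's base corners, near (458,130) to (690,342) in the crop, and the rack tops are consistent with the given sizes: 210 mm over three pitches and a 78x64 mm base. My plan is to grip the barrel from the rack's right side with a horizontal tool and tilt down to lay it in the rest. I then regrip near the rear, turn it and tilt back. I'll swing over first and collect joint data.

```bash
L='from bench import r;o=r.get_obs();print(list(o["joints"].round(5)),list(o["tcp_pos"].round(5)),list(o["orientation"].round(5)))'
python3 -c "$L" | tee -a log.txt
echo '[[-0.036, -0.034, -0.005, 0, 0, 0], [-0.072, -0.068, -0.01, 0, 0, 0], [-0.108, -0.102, -0.015, 0, 0, 0], [-0.144, -0.136, -0.02, 0, 0, 0]]' > next.json && python3 drive.py next.json .05; python3 -c "$L" | tee -a log.txt
echo '[[-0.036, -0.034, 0, 0, 0, 0], [-0.072, -0.068, -0.005, 0, 0, 0], [-0.108, -0.102, -0.01, 0, 0, 0], [-0.144, -0.136, -0.01, 0, 0, 0]]' > next.json && python3 drive.py next.json; python3 -c "$L" | tee -a log.txt
echo '[[-0.036, -0.034, 0, 0.1, 0.1, 0], [-0.072, -0.068, 0, 0.2, 0.2, 0], [-0.107, -0.1, 0, 0.3, 0.2, 0]]' > next.json && python3 drive.py next.json; python3 -c "$L" | tee -a log.txt
```

```text
[np.float64(-1.21209), np.float64(0.47771), np.float64(0.02236), np.float64(1.55632), np.float64(-0.01148), np.float64(1.10924), np.float64(-0.08312)] [np.float64(0.30361), np.float64(0.60243), np.float64(0.30304)] [np.float64(-0.72657), np.float64(-3.05618), np.float64(0.00241)]
clock: 0.5
tcp_pos: [0.3714, 0.4144, 0.3236]
orientation: [-0.726, -3.056, 0.001]
contact_force: [1.8, -0.3, 0.1]
grip_width: 0.0502
gripper_force: 0.0
[np.float64(-1.00552), np.float64(0.26312), np.float64(0.06443), np.float64(1.82322), np.float64(-0.01915), np.float64(1.05663), np.float64(0.17031)] [np.float64(0.37143), np.float64(0.41445), np.float64(0.32363)] [np.float64(-0.72627), np.float64(-3.05625), np.float64(0.00117)]
clock: 0.9
tcp_pos: [0.439, 0.2283, 0.3344]
orientation: [0.727, 3.056, 0.001]
contact_force: [1.3, -0.0, -0.6]
grip_width: 0.05
gripper_force: 0.0
[np.float64(-0.76352), np.float64(0.14388), np.float64(0.17601), np.float64(1.95039), np.float64(-0.02921), np.float64(1.04868), np.float64(0.52922)] [np.float64(0.43897), np.float64(0.22831), np.float64(0.33441)] [np.float64(0.72652), np.float64(3.05588), np.float64(0.00139)]
clock: 1.2
tcp_pos: [0.4902, 0.0892, 0.334]
orientation: [-0.665, -2.773, 0.358]
contact_force: [0.2, -0.3, -1.1]
grip_width: 0.0494
gripper_force: 0.0
[np.float64(-0.57356), np.float64(0.32167), np.float64(0.29799), np.float64(1.77895), np.float64(-0.00837), np.float64(1.41024), np.float64(0.82967)] [np.float64(0.49015), np.float64(0.08921), np.float64(0.33404)] [np.float64(-0.66497), np.float64(-2.77335), np.float64(0.35823)]
```

```bash
cat > kin.py <<'E'
import numpy as np,re,itertools
from scipy.spatial.transform import Rotation as Rot
from scipy.optimize import least_squares
h=np.pi/2
AL=[0,-h,h,h,h,h,-h]
L0=np.array([.267,.293,.0525,.0775,.3425,.076,.2])
def fk(q,L,off,s,base=0):
    th=s*q+off
    a=[0,0,0,L[2],L[3],0,L[5]]; d=[L[0],0,L[1],0,L[4],0,L[6]]
    R=np.eye(3); p=np.zeros(3)
    for i in range(7):
        A=Rot.from_euler('x',AL[i]).as_matrix()
        p=p+R@np.array([a[i],0,0]); R=R@A
        p=p+R@np.array([0,0,d[i]]); R=R@Rot.from_euler('z',th[i]).as_matrix()
    return p,R
def data():
    D=[np.array([float(x) for x in re.findall(r'float64\(([-\d.e]+)\)',l)]) for l in open('log.txt')]
    return D
def res(x,s,D):
    L,off=x[:7],x[7:]; o=[]
    for v in D:
        p,R=fk(v[:7],L,off,s); o+=list((p-v[7:10])*5)+list((R@Rot.from_rotvec(v[10:]).as_matrix().T-np.eye(3)).ravel()*.7)
    return np.r_[o,.01*(off[1:6]),.02*(L-L0)]
def fit(D):
    best=None
    for c in itertools.product([1,-1],repeat=4):
        s=np.ones(7); s[[0,2,4,6]]=c
        for o1,o7 in itertools.product([0,h,2*h,-h],[0,h,2*h,-h]):
            f=least_squares(res,np.r_[L0,o1,0,0,0,0,0,o7],args=(s,D),max_nfev=60)
            if best is None or f.cost<best[0]: best=(f.cost,s,f.x)
    return best
if __name__=='__main__':
    D=data(); b=fit(D); np.set_printoptions(precision=4,suppress=True); print(b)
    for v in D:
        p,R=fk(v[:7],b[2][:7],b[2][7:],b[1]); print(p-v[7:10],np.linalg.norm(Rot.from_matrix(R.T@Rot.from_rotvec(v[10:]).as_matrix()).as_rotvec()))
    np.save('kin.npy',np.r_[b[1],b[2]])
E
time python3 kin.py
```

```text
(np.float64(0.002048031255925014), array([-1.,  1.,  1.,  1.,  1.,  1., -1.]), array([ 0.4835, -0.4883, -0.0947,  0.3964,  0.4145,  0.0223,  0.2323,
        0.0293, -2.9347, -2.9742, -0.683 , -3.0134,  0.4911, -1.6718]))
[ 0.0013 -0.0003  0.0005] 0.012282008437193438
[-0.0017  0.0002 -0.0013] 0.010957006511282608
[0.0004 0.0007 0.0008] 0.01905741944211343
[ 0.0001 -0.0001 -0.0001] 0.015405087904552773
real	5m7.202s
user	5m7.577s
sys	0m0.129s
```

```bash
cat > kfit.py <<'E'
from kin import *
import itertools,sys
np.set_printoptions(precision=4,suppress=True)
D=data()
def go(s,x0,wo,wl):
    g=lambda x: np.r_[res(x,s,D)[:-12],wo*(x[8:13]),wl*(x[:7]-L0*1.2)]
    return least_squares(g,x0,max_nfev=40)
out=[]
for c5,c7 in itertools.product([1,-1],repeat=2):
  for o7 in(0,h,2*h,-h):
    s=np.array([-1,1,-1,1,c5,1,c7.__int__()],float)
    f=go(s,np.r_[L0*1.2,-.09,0,0,0,0,0,o7],.1,.05); out.append((f.cost,s,f.x))
out.sort(key=lambda t:t[0])
for t in out[:3]: print(t)
b=out[0]; f=go(b[1],b[2],.002,.002); print(f.cost,f.x)
for v in D:
    p,R=fk(v[:7],f.x[:7],f.x[7:],b[1]); print(p-v[7:10],np.linalg.norm(Rot.from_matrix(R.T@Rot.from_rotvec(v[10:]).as_matrix()).as_rotvec()))
np.save('kin.npy',np.r_[b[1],f.x])
E
timeout 100 python3 kfit.py
```

```text
(np.float64(0.04692620479221261), array([-1.,  1., -1.,  1.,  1.,  1., -1.]), array([ 0.4899, -0.488 ,  0.1909,  0.7064,  0.3992, -0.0058,  0.229 ,
        2.5269, -0.6787, -2.5701, -0.1205, -0.1589,  0.2453, -1.593 ]))
(np.float64(0.04692620480162919), array([-1.,  1., -1.,  1.,  1.,  1., -1.]), array([ 0.4899, -0.488 ,  0.1909,  0.7064,  0.3992, -0.0058,  0.229 ,
        2.5269, -0.6787, -2.5701, -0.1205, -0.1589,  0.2453, -1.593 ]))
(np.float64(0.04799446196786082), array([-1.,  1., -1.,  1., -1.,  1., -1.]), array([ 0.415 , -0.4734,  0.1836,  0.7468,  0.4122,  0.0043,  0.2284,
        2.6213, -0.6792, -2.658 , -0.0682, -0.1602,  0.2846, -1.5967]))
0.005135893305331714 [ 0.3751 -0.4525  0.2206  0.8684 -0.1034  0.0217  0.2293  2.7971 -0.7603
 -2.854  -0.5582 -0.097  -0.2989 -1.5559]
[-0.0015  0.0008 -0.0006] 0.08086411567947005
[ 0.0009 -0.001   0.0021] 0.036917117296835396
[-0.0001  0.0001 -0.0015] 0.04002817562428158
[ 0.0003 -0.001   0.    ] 0.024709290826703333
```

```bash
cat >> h.py <<'E'
u=np.array([.9816,-.1913,0]);n=np.array([.1913,.9816,0]);Z=np.array([0,0,1.])
y_r=np.array([-.108,.994,0]);y_r/=np.linalg.norm(y_r);x_r=np.array([y_r[1],-y_r[0],0])
rest=np.array([.559,-.271,.052]); H1=np.array([.5188,.2441,.082])
M=lambda x,y,z:np.stack([x,y,z],1)
def rack(t): # tool tilt t from straight down toward n
    z=np.sin(t)*n-np.cos(t)*Z; return M(np.cross(u,z),u,z)
E
python3 - <<'E'
from h import *
print(rows([.49,.09,.33],rack(0)))
E
```

```text
(array([-0.0003,  0.0018,  0.0037]), array([-0.3912,  0.0229,  1.2774]))
```

```bash
L='from bench import r;o=r.get_obs();print(o["joints"].round(3),o["tcp_pos"].round(4),o["orientation"].round(3))'
echo '[[0, 0, 0, -0.042, 0.002, 0.138], [0, 0, 0, -0.084, 0.005, 0.276], [0, 0, 0, -0.126, 0.007, 0.414], [0, 0, 0, -0.168, 0.01, 0.552], [0, 0, 0, -0.21, 0.012, 0.69]]' > next.json && python3 drive.py next.json >/dev/null
echo '[[0, 0, 0, -0.042, 0.002, 0.138], [0, 0, 0, -0.084, 0.005, 0.276], [0, 0, 0, -0.126, 0.007, 0.414], [0, 0, 0, -0.168, 0.01, 0.552], [0, 0, 0, -0.181, 0.011, 0.587]]' > next.json && python3 drive.py next.json>/dev/null;python3 -c "$L"
echo '[[0, 0, 0, 0, 0.145, 0], [0, 0, 0, 0, 0.29, 0], [0, 0, 0, 0, 0.435, 0], [0, 0, 0, 0, 0.58, 0], [0, 0, 0, 0, 0.725, 0]]' > next.json && python3 drive.py next.json>/dev/null;python3 -c "$L"
echo '[[0, 0, 0, 0, 0.145, 0], [0, 0, 0, 0, 0.29, 0], [0, 0, 0, 0, 0.435, 0], [0, 0, 0, 0, 0.55, 0], [0, 0, 0, 0, 0.55, 0]]' > next.json && python3 drive.py next.json;python3 -c "$L;from h import *;print(rows([.49,.09,.33],rack(1.275)))"
```

```text
[-0.737  0.15   0.477  1.964 -0.08   1.04  -0.417] [0.4884 0.0927 0.3337] [2.423 1.997 0.008]
[-0.393  0.171  0.474  2.108 -0.984  1.046  0.48 ] [0.4893 0.0924 0.3347] [-1.981 -1.642 -0.769]
clock: 3.2
tcp_pos: [0.4888, 0.0928, 0.3272]
orientation: [-1.612, -1.33, -1.138]
contact_force: [0.2, -0.2, -0.3]
grip_width: 0.0501
gripper_force: 0.0
[ 0.245  0.357 -0.079  2.16  -1.361  1.272  0.903] [0.4888 0.0928 0.3272] [-1.612 -1.33  -1.138]
(array([ 0.0018,  0.0016, -0.0033]), array([-0.0083,  0.0396, -0.0051]))
```

```bash
cat >> h.py <<'E'
def tgt(t=1.1,back=.052,gz=.122,dn=0): # TCP for a rack grasp at height gz
    R=rack(t); return np.r_[H1[:2],gz]-back*R[:,2],R
E
python3 - <<'E'
from h import *
print(rows(*tgt(back=.142)))
p,R=tgt(back=.142); print(p)
E
```

```text
(array([-0.1238,  0.0017,  0.0725]), array([-0.0088, -0.1354, -0.0043]))
[0.49459071 0.1198771  0.18641065]
```

```bash
L='from h import *;o=r.get_obs();print(o["joints"].round(3));print(rows(*tgt()))'
echo '[[-0.03, 0, 0.018, 0, -0.034, 0], [-0.06, 0.001, 0.036, -0.004, -0.068, -0.002], [-0.09, 0.001, 0.054, -0.006, -0.1, -0.003], [-0.124, 0.002, 0.0725, -0.009, -0.135, -0.004], [-0.124, 0.002, 0.0725, -0.009, -0.135, -0.004]]' > next.json && python3 drive.py next.json .05;python3 -c "$L"
python3 - <<'E'
from h import *
p,d=r.grab_frame('side'); cv2.imwrite('pics/side1.png',cv2.resize(p[40:260,80:373],None,fx=2.7,fy=2.7,interpolation=cv2.INTER_CUBIC))
E
```

```text
clock: 3.7
tcp_pos: [0.4941, 0.1199, 0.1845]
orientation: [-1.72, -1.413, -1.05]
contact_force: [-0.9, -0.5, 0.0]
grip_width: 0.0499
gripper_force: 0.0
[ 0.437  0.606 -0.42   2.188 -1.363  0.884  1.088]
(array([0.0017, 0.0006, 0.0892]), array([-0.0019, -0.0001, -0.004 ]))
```

View pics/side1.png

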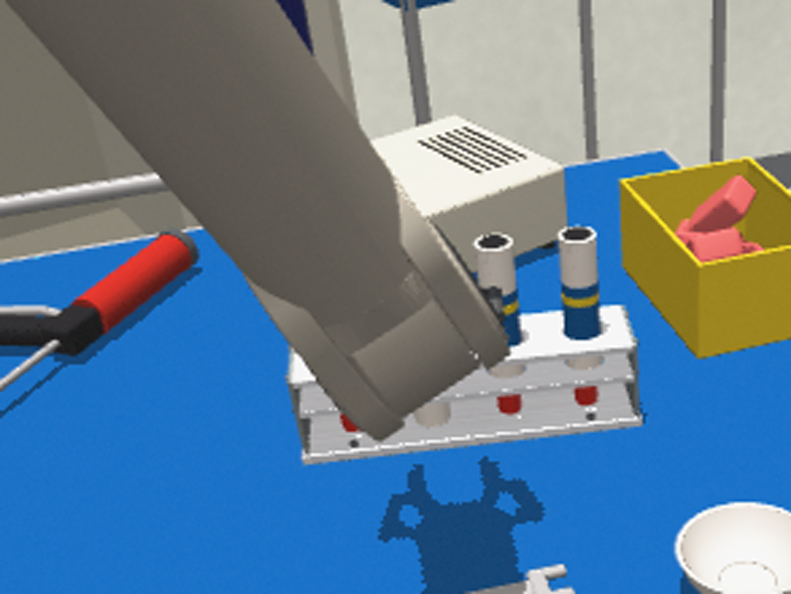

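The pre-grasp pose has been reached. The wrist hides hole 1 in this view, with the stock at (495,240) and (577,235) in the crop. The joints are in range, so I'll advance and grip.

```bash
echo '[[0.001, 0, 0.03, 0, 0, 0], [0.0015, 0.0005, 0.06, 0, 0, 0], [0.0017, 0.0006, 0.08, 0, 0, -0.002], [0.0017, 0.0006, 0.089, 0, 0, -0.004], [0.0017, 0.0006, 0.089, 0, 0, -0.004]]' > next.json && python3 drive.py next.json
python3 - <<'E'
from h import *
print(rows(*tgt()),r.get_obs()['joints'].round(3))
p,d=r.grab_frame('top'); cv2.imwrite('pics/top1.png',cv2.resize(p[200:320,140:300],None,fx=5,fy=5,interpolation=cv2.INTER_CUBIC))
E
```

```text
clock: 4.25
tcp_pos: [0.5119, 0.1985, 0.1494]
orientation: [-1.715, -1.422, -1.058]
contact_force: [-1.3, -0.7, -0.5]
grip_width: 0.0501
gripper_force: 0.0
(array([-0.0035, -0.002 ,  0.0014]), array([ 0.0006, -0.0009,  0.0063])) [ 0.604  0.84  -0.854  2.152 -1.356  0.493  1.11 ]
```

View pics/top1.png

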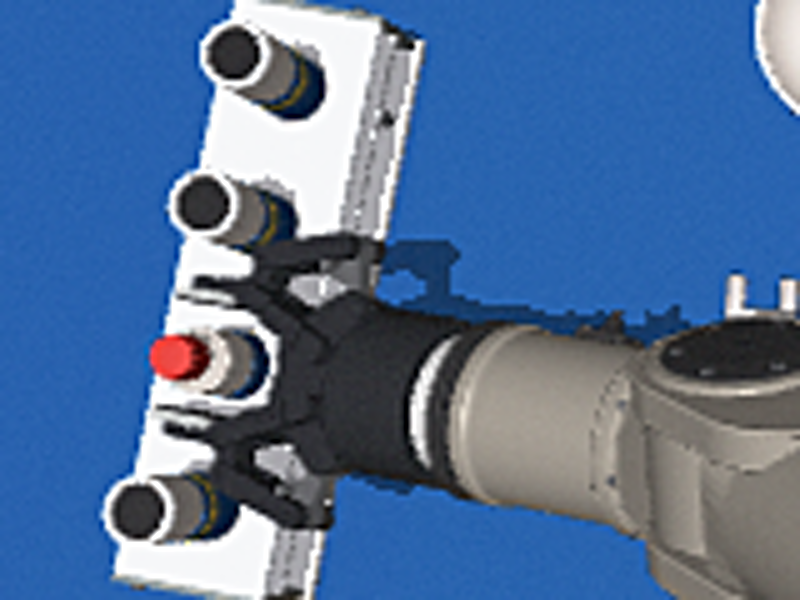

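The fingers straddle the barrel, with the cap at (178,357) and the tips at (205,283) and (175,430). They are clear of the neighbours. I'll centre by 2 mm and grip.

```bash
echo '[[-0.0035, -0.002, 0.001, 0, 0, 0.006], [-0.0035, -0.002, 0.001, 0, 0, 0.006]]' > next.json && python3 drive.py next.json | head -2;echo '[[0, 0, 0, 0, 0, 0], [0, 0, 0, 0, 0, 0], [0, 0, 0, 0, 0, 0], [0, 0, 0, 0, 0, 0], [0, 0, 0, 0, 0, 0]]' > next.json && python3 drive.py next.json .02 70
python3 - <<'E'
from h import *
print(rows(*tgt()));p,R=tgt(); print(rows(p+[0,0,.1],R))
E
```

```text
clock: 4.5
tcp_pos: [0.5094, 0.1968, 0.1448]
clock: 5.0
tcp_pos: [0.5099, 0.1977, 0.1453]
orientation: [-1.72, -1.416, -1.055]
contact_force: [0.7, -1.6, 3.2]
grip_width: 0.0303
gripper_force: 69.0
(array([ 0.0007, -0.0001,  0.0007]), array([0.0018, 0.0004, 0.0004]))
(array([ 0.0898,  0.    , -0.0447]), array([0.0018, 0.0004, 0.0004]))
```

```bash
echo '[[0.009, 0, -0.0045, 0, 0, 0], [0.018, 0, -0.009, 0, 0, 0], [0.027, 0, -0.0135, 0, 0, 0], [0.036, 0, -0.018, 0, 0, 0], [0.045, 0, -0.0225, 0, 0, 0]]' > next.json && python3 drive.py next.json
echo '[[0.012, 0, -0.006, 0, 0, 0], [0.027, 0, -0.0135, 0, 0, 0], [0.045, 0, -0.0225, 0, 0, 0], [0.063, 0, -0.0315, 0, 0, 0], [0.081, 0, -0.041, 0, 0, 0]]' > next.json && python3 drive.py next.json
python3 - <<'E'
from h import *
p,R=tgt();o=r.get_obs(); print(rows(p+[0,0,.15],R), o['joints'].round(3))
p,d=r.grab_frame('side'); cv2.imwrite('pics/side2.png',cv2.resize(p[40:260,80:373],None,fx=2.7,fy=2.7,interpolation=cv2.INTER_CUBIC))
E
```

```text
clock: 5.5
tcp_pos: [0.5095, 0.1983, 0.1965]
orientation: [-1.72, -1.417, -1.055]
contact_force: [-0.5, -0.7, -1.3]
grip_width: 0.0301
gripper_force: 69.2
clock: 6.0
tcp_pos: [0.509, 0.1987, 0.2874]
orientation: [-1.72, -1.417, -1.054]
contact_force: [1.1, -0.1, -0.4]
grip_width: 0.0301
gripper_force: 69.2
(array([ 0.0073,  0.0009, -0.0036]), array([0.0004, 0.0011, 0.0006])) [ 0.632  0.512 -0.87   2.127 -1.242  0.689  0.731]
```

View pics/side2.png

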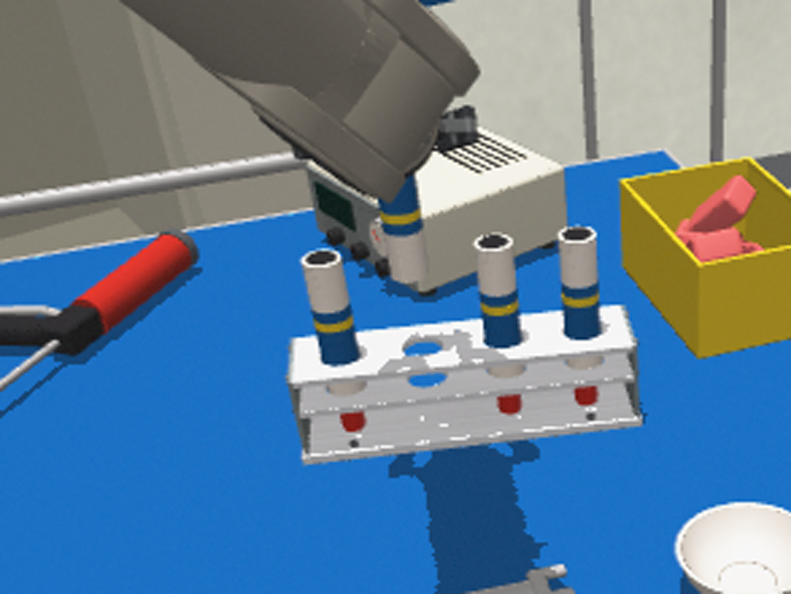

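```bash
cat >> h.py <<'E'
def restR(t,flip=1): # tilt t toward +y_r ; flip -1 : tool y = -x_r
    z=np.sin(t)*y_r-np.cos(t)*Z; y=flip*x_r; return M(np.cross(y,z),y,z)
def restT(s,t,flip=1,up=0,back=.052):
    R=restR(t,flip); return rest+s*y_r+[0,0,up]-back*R[:,2],R
E
python3 - <<'E'
from h import *
a=rack(.5); b=restR(0); c=restT(.046,-.471,up=.09)
print(rows([.50,.08,.32],a)); print(rows([.53,-.12,.31],b,([.50,.08,.32],a))); print(c[0],rows(*c,([.53,-.12,.31],b)))
E
```

```text
(array([-0.0279,  0.0132, -0.1196]), array([ 0.0027, -0.6005,  0.0038]))
(array([-0.172 ,  0.0677, -0.0826]), array([ 0.0752, -0.4962, -0.2944]))
[ 0.55148246 -0.20181076  0.18833798] (array([-0.0837,  0.0125,  0.1217]), array([ 0.   , -0.471, -0.   ]))
```

```bash
echo '[[-0.006, 0.003, -0.024, 0, -0.12, 0], [-0.011, 0.005, -0.048, 0.001, -0.24, 0.001], [-0.017, 0.008, -0.072, 0.002, -0.36, 0.002], [-0.022, 0.01, -0.096, 0.002, -0.48, 0.003], [-0.028, 0.013, -0.12, 0.003, -0.6, 0.004]]' > next.json && python3 drive.py next.json | sed -n 2,3p
echo '[[-0.034, 0.014, -0.017, 0.015, -0.1, -0.06], [-0.069, 0.027, -0.033, 0.03, -0.2, -0.12], [-0.103, 0.041, -0.05, 0.045, -0.3, -0.18], [-0.138, 0.054, -0.066, 0.06, -0.4, -0.24], [-0.172, 0.068, -0.083, 0.075, -0.496, -0.294]]' > next.json && python3 drive.py next.json| sed -n 2,3p
echo '[[-0.017, 0.003, 0.024, 0, -0.095, 0], [-0.034, 0.005, 0.049, 0, -0.19, 0], [-0.05, 0.0075, 0.073, 0, -0.285, 0], [-0.067, 0.01, 0.097, 0, -0.38, 0], [-0.084, 0.0125, 0.122, 0, -0.471, 0]]' > next.json && python3 drive.py next.json
python3 - <<'E'
from h import *
print(rows(*restT(.046,-.471,up=.09)), r.get_obs()['joints'].round(3))
p,d=r.grab_frame('side'); cv2.imwrite('pics/side3.png',p[80:480]); np.save('side3.npy',d)
E
```

```text
tcp_pos: [0.4986, 0.0775, 0.3166]
orientation: [-2.145, -1.762, -0.537]
tcp_pos: [0.5289, -0.1229, 0.306]
orientation: [-2.096, -2.338, 0.01]
clock: 7.55
tcp_pos: [0.5501, -0.2038, 0.1833]
orientation: [1.842, 2.052, -0.447]
contact_force: [0.1, -0.5, -1.3]
grip_width: 0.0305
gripper_force: 69.7
(array([-0.0007,  0.0016, -0.0053]), array([-0.0034,  0.0021,  0.0004])) [ 0.155  0.462 -0.134  1.982  0.781  0.797 -0.44 ]
```

View pics/side3.png

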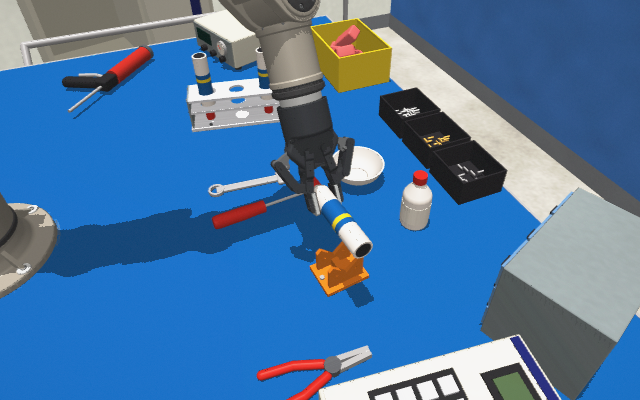

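The cartridge hangs about level over the rest, with its rear end at (360,248) and the rest at (340,270). I'll fit the barrel's axis from the depth.

```bash
cat >> h.py <<'E'
from scipy.optimize import least_squares
def barrel(p0,d0,ext=(-.13,.0),cams=('side','top'),zmin=.0,show=True,tol=.012):
    """fit a 16 mm cylinder: p0 a point on the axis, d0 direction; uses points within ext along d0"""
    p0=np.array(p0,float);d0=np.array(d0,float);d0/=np.linalg.norm(d0);P=[];C0=[]
    e1=np.cross(d0,[.3,.5,.81]);e1/=np.linalg.norm(e1);e2=np.cross(d0,e1)
    for n_ in cams: C0.append(cloud(n_,r.grab_frame(n_)[1]).reshape(-1,3))
    C=np.vstack(C0); x=np.zeros(4)
    for it in range(3):
        d=d0+x[2]*e1+x[3]*e2;d/=np.linalg.norm(d);q=p0+x[0]*e1+x[1]*e2
        s=(C-q)@d; rr=np.linalg.norm(C-q-np.outer(s,d),axis=1)
        X=C[(s>ext[0])&(s<ext[1])&(abs(rr-.016)<(tol,.006,.004)[it])&(C[:,2]>zmin)]
        def f(x):
            d=d0+x[2]*e1+x[3]*e2;d/=np.linalg.norm(d);v=X-(p0+x[0]*e1+x[1]*e2);return np.linalg.norm(np.cross(v,d),axis=1)-.016
        x=least_squares(f,x,loss='soft_l1',f_scale=.001).x
    d=d0+x[2]*e1+x[3]*e2;d/=np.linalg.norm(d);q=p0+x[0]*e1+x[1]*e2
    s=np.sort((X-q)@d); print('n',len(X),'rms',f(x).std().round(4),'q',q.round(4),'d',d.round(4),'s range',np.percentile(s,[.5,1,99]).round(4))
    return q,d
E
python3 - <<'E'
from h import *
o=r.get_obs(); R=Rot.from_rotvec(o['orientation']).as_matrix(); G=o['tcp_pos']+.052*R[:,2]; print(G)
d=R@[np.sin(1.1),0,-np.cos(1.1)] # nozzle dir if held as gripped
print('expected d',d); q,dd=barrel(G,d,(-.13,-.02),zmin=.085); print('yrest',y_r, 'angle',np.arccos(dd@y_r))
E
```

```text
[ 0.5502546  -0.2278354   0.13231105]
expected d [-0.1077481   0.99416601 -0.0049291 ]
n 1775 rms 0.0012 q [ 0.5492 -0.228   0.1317] d [-0.1109  0.9938  0.0091] s range [-0.1123 -0.1121 -0.021 ]
yrest [-0.1080162   0.99414913  0.        ] angle 0.009506061194954625
```

Run:
```python
from h import *
o=r.get_obs(); print(o['tcp_pos'],o['contact_force'],o['qvel'].round(3)); R=Rot.from_rotvec(o['orientation']).as_matrix()
print((R.T@[.005,.001,-.072]).round(4),(R.T@[0,0,-.004]).round(4))
q,dd=barrel([ 0.5492,-0.228,0.1317],y_r,(-.13,-.02),zmin=.085)
```

```text
[ 0.54871394 -0.20269765  0.18193757] [ 0.24614881  0.43564855 -1.29145665] [ 0.028 -0.047 -0.024 -0.04  -0.038  0.01   0.037]
[0.0329 0.0057 0.064 ] [0.0018 0.     0.0036]
n 1754 rms 0.0013 q [ 0.55   -0.2279  0.1349] d [-0.1145  0.9933  0.0134] s range [-0.1108 -0.1104 -0.021 ]
```

```bash
echo '[[0.0065, 0.001, 0.013, 0, 0, 0], [0.015, 0.003, 0.03, 0, 0, 0], [0.024, 0.005, 0.048, 0, 0, 0], [0.03, 0.005, 0.058, 0, 0, 0], [0.03, 0.005, 0.058, 0, 0, 0]]' > next.json && python3 drive.py next.json >/dev/null; echo '[[0, 0, 0, 0, 0, 0], [0, 0, 0, 0, 0, 0]]' > next.json && python3 drive.py next.json
python3 - <<'E'
from h import *
q,dd=barrel([ 0.554,-0.2275,0.064],y_r,(-.13,-.02),cams=('side',),zmin=.055)
d=q-rest; s=d@y_r; print('s',s,'cross',d@x_r,'z',d[2]); print(r.get_obs()['tcp_pos'])
E
```

```text
clock: 8.5
tcp_pos: [0.5552, -0.2031, 0.1195]
orientation: [1.845, 2.052, -0.445]
contact_force: [-0.1, -0.7, -1.0]
grip_width: 0.0299
gripper_force: 69.7
n 1139 rms 0.001 q [ 0.5563 -0.2273  0.072 ] d [-0.113   0.9935  0.0117] s range [-0.1119 -0.1116 -0.0211]
s 0.043785568327910744 cross 0.002011067916581197 z 0.019991544756444803
[ 0.55519031 -0.20312215  0.11951953]
```

```bash
echo '[[0.0025, -0.001, 0.005, 0, 0, 0], [0.0055, -0.0015, 0.011, 0, 0, 0], [0.0065, -0.0015, 0.013, 0, 0, 0], [0.0065, -0.0015, 0.013, 0, 0, 0]]' > next.json && python3 drive.py next.json | sed -n 2,4p
for i in 1 2; do echo '[[0.0005, 0, 0.001, 0, 0, 0], [0.001, 0, 0.002, 0, 0, 0], [0.001, 0, 0.002, 0, 0, 0]]' > next.json && python3 drive.py next.json | sed -n 2,4p; done
```

```text
tcp_pos: [0.5527, -0.2031, 0.1033]
orientation: [1.845, 2.054, -0.447]
contact_force: [0.3, -0.2, -1.3]
tcp_pos: [0.5531, -0.2032, 0.1017]
orientation: [1.845, 2.054, -0.446]
contact_force: [-0.2, -0.5, -0.9]
tcp_pos: [0.5532, -0.2033, 0.1004]
orientation: [1.844, 2.052, -0.447]
contact_force: [-2.9, 2.4, 8.0]
```

Contact is 8 N, so the cartridge is seated and I'll release it.

```bash
echo '[[0, 0, 0, 0, 0, 0], [0, 0, 0, 0, 0, 0], [0, 0, 0, 0, 0, 0], [0, 0, 0, 0, 0, 0]]' > next.json && python3 drive.py next.json .065; echo '[[0, 0, -0.01, 0, 0, 0], [0, 0, -0.03, 0, 0, 0], [0, 0, -0.06, 0, 0, 0], [0, 0, -0.09, 0, 0, 0], [0, 0, -0.12, 0, 0, 0]]' > next.json && python3 drive.py next.json| sed -n 2,4p
python3 - <<'E'
from h import *
q,dd=barrel(rest,y_r,(-.09,.05),cams=('side','top'),zmin=.035); d=q-rest; print('cross',d@x_r,'z',d[2],'ang',np.arccos(dd@y_r),r.get_obs()['joints'].round(3))
p,d=r.grab_frame('side'); cv2.imwrite('pics/side4.png',cv2.resize(p[200:460,220:480],None,fx=2.3,fy=2.3))
E
```

```text
clock: 9.95
tcp_pos: [0.5532, -0.2033, 0.0994]
orientation: [1.845, 2.054, -0.446]
contact_force: [-0.4, 0.3, -0.5]
grip_width: 0.0646
gripper_force: 0.0
tcp_pos: [0.5475, -0.1483, 0.2081]
orientation: [1.844, 2.054, -0.446]
contact_force: [0.7, 0.7, 0.4]
n 1988 rms 0.0013 q [ 0.5589 -0.271   0.0528] d [-1.109e-01  9.938e-01 -8.000e-04] s range [-0.0676 -0.0674  0.0487]
cross -0.0001366434476104976 z 0.0008183788437302608 ang 0.002988968641890326 [ 0.084  0.412 -0.173  1.982  0.73   0.878 -0.479]
```

View pics/side4.png

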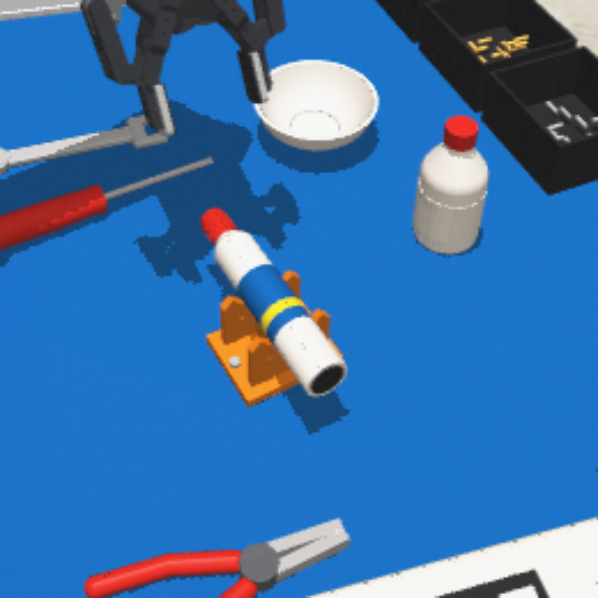

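It lies in the rest with the axis 0.1 mm off centre and 0.003 rad out. The rear end is at (327,377) in the crop and 68 mm from the rest's centre. Next I'll turn the tool over to take the rear end.

Run:
```python
from h import *
print(rows([.56,-.27,.27],restR(0)))
```

```text
(array([-0.1371, -0.0022,  0.0009]), array([ 3.000e-04,  4.701e-01, -3.000e-04]))
```

```bash
echo '[[-0.034, 0, 0, 0, 0.12, 0], [-0.069, -0.001, 0, 0, 0.24, 0], [-0.103, -0.002, 0, 0, 0.36, 0], [-0.137, -0.002, 0.001, 0, 0.47, 0]]' > next.json && python3 drive.py next.json .06| sed -n 2p
for i in 1 2 3 4; do echo '[[0, 0, 0, 0, 0, 0.145], [0, 0, 0, 0, 0, 0.29], [0, 0, 0, 0, 0, 0.435], [0, 0, 0, 0, 0, 0.58], [0, 0, 0, 0, 0, 0.725]]' > next.json && python3 drive.py next.json | sed -n 2,3p; done
echo '[[0, 0, 0, 0, 0, 0.12], [0, 0, 0, 0, 0, 0.241], [0, 0, 0, 0, 0, 0.241]]' > next.json && python3 drive.py next.json| sed -n 2,3p
python3 - <<'E'
from h import *
print(r.get_obs()['joints'].round(3),rows([.56,-.27,.27],restR(0,-1))); print(rows(*restT(-.045,.471,-1,up=.09)))
E
```

```text
tcp_pos: [0.5584, -0.2733, 0.2682]
tcp_pos: [0.5581, -0.2718, 0.2663]
orientation: [-2.795, -1.428, 0.009]
tcp_pos: [0.5581, -0.2717, 0.2663]
orientation: [-3.122, -0.345, 0.01]
tcp_pos: [0.5581, -0.2717, 0.2664]
orientation: [3.04, -0.785, -0.01]
tcp_pos: [0.5582, -0.2716, 0.2665]
orientation: [2.563, -1.81, -0.008]
tcp_pos: [0.5583, -0.2715, 0.2665]
orientation: [2.331, -2.099, -0.007]
[ 0.071  0.444  0.376  1.746 -0.186  0.993 -2.52 ] (array([-0.0013, -0.0018, -0.0035]), array([ 0.0064, -0.0001, -0.0034]))
(array([ 0.0682, -0.0015,  0.0782]), array([ 0.0055, -0.4711, -0.0048]))
```

```bash
echo '[[0.017, 0, 0.02, 0, -0.12, 0], [0.034, 0, 0.039, 0.002, -0.24, 0], [0.051, -0.001, 0.059, 0.004, -0.36, -0.003], [0.068, -0.0015, 0.078, 0.005, -0.471, -0.005], [0.068, -0.0015, 0.078, 0.005, -0.471, -0.005]]' > next.json && python3 drive.py next.json .06| sed -n 2,3p
python3 - <<'E'
from h import *
print(r.get_obs()['joints'].round(3)); print(rows(*restT(-.045,.471,-1,up=.09)),rows(*restT(-.045,.471,-1)))
E
```

```text
tcp_pos: [0.5632, -0.3437, 0.1833]
orientation: [-2.068, 1.864, 0.507]
[ 0.442  0.732  0.23   1.509 -0.511  1.304 -2.162]
(array([-0.006 , -0.0036, -0.0026]), array([ 0.0039,  0.0041, -0.0052])) (array([ 0.0351, -0.0042,  0.0774]), array([ 0.0039,  0.0041, -0.0052]))
```

```bash
echo '[[0.009, -0.002, 0.02, 0.002, 0.002, -0.002], [0.018, -0.003, 0.04, 0.004, 0.004, -0.005], [0.026, -0.004, 0.058, 0.004, 0.004, -0.005], [0.032, -0.004, 0.07, 0.004, 0.004, -0.005], [0.032, -0.004, 0.07, 0.004, 0.004, -0.005]]' > next.json && python3 drive.py next.json| sed -n 2,4p
echo '[[0, 0, 0, 0, 0, 0]]' > next.json && python3 drive.py next.json|sed -n 2,4p
python3 - <<'E'
from h import *
print(r.get_obs()['joints'].round(3)); print(rows(*restT(-.045,.471,-1)))
E
```

```text
tcp_pos: [0.5703, -0.334, 0.1108]
orientation: [-2.079, 1.852, 0.491]
contact_force: [0.3, 0.6, -0.3]
tcp_pos: [0.5713, -0.3351, 0.1132]
orientation: [-2.079, 1.852, 0.486]
contact_force: [0.5, -0.0, -0.3]
[ 0.441  0.811  0.204  1.537 -0.54   1.188 -2.117]
(array([0.0098, 0.0055, 0.0116]), array([-0.0048, -0.0045,  0.0083]))
```

```bash
echo '[[0.005, 0.004, 0.005, 0, 0, 0], [0.0095, 0.0055, 0.011, -0.003, -0.003, 0.005], [0.0095, 0.0055, 0.011, -0.004, -0.004, 0.008], [0.0095, 0.0055, 0.011, -0.004, -0.004, 0.008]]' > next.json && python3 drive.py next.json| sed -n 2,4p
python3 - <<'E'
from h import *
print(rows(*restT(-.045,.471,-1)))
E
```

```text
tcp_pos: [0.5661, -0.3393, 0.0985]
orientation: [-2.072, 1.86, 0.497]
contact_force: [-1.3, -1.4, -0.2]
(array([-0.    , -0.0003,  0.0002]), array([-0.0006,  0.0001, -0.0008]))
```

```bash
echo '[[0, 0, 0, 0, 0, 0], [0, 0, 0, 0, 0, 0], [0, 0, 0, 0, 0, 0], [0, 0, 0, 0, 0, 0], [0, 0, 0, 0, 0, 0]]' > next.json && python3 drive.py next.json .02 80
python3 - <<'E'
from h import *
R=restR(.471,-1); print((R.T@[0,0,.1]).round(4))
a=rack(.3)
# mid waypoint then pre-insert
P,_=restT(-.045,.471,-1,up=.17); print(P, rows(P,restR(0,-1)))
E
```

```text
clock: 15.3
tcp_pos: [0.567, -0.3393, 0.0992]
orientation: [-2.072, 1.859, 0.494]
contact_force: [2.6, -1.2, 2.1]
grip_width: 0.03
gripper_force: 78.9
[-0.0454  0.     -0.0891]
[ 0.56640953 -0.33919509  0.26833798] (array([-0.0768,  0.0002, -0.1507]), array([-2.400e-03,  4.701e-01, -2.000e-04]))
```

```bash
echo '[[-0.0045, 0, -0.009, 0, 0, 0], [-0.014, 0, -0.027, 0, 0, 0], [-0.027, 0, -0.053, 0, 0, 0], [-0.041, 0, -0.08, 0, 0, 0], [-0.055, 0, -0.107, 0, 0, 0]]' > next.json && python3 drive.py next.json|sed -n 2,6p
python3 - <<'E'
from h import *
R=restR(.471,-1);p=r.get_obs()['tcp_pos']; a=[.53,-.12,.33]; print(rows(a,restR(0,-1))); print(rows([.48,.05,.33],None,(a,restR(0,-1))),rows([.48,.05,.33],rack(0),(a,restR(0,-1))))
q,dd=barrel(p+.052*R[:,2],y_r,(.015,.1),cams=('side',)); print(rest+[0,0,.09])
E
```

```text
tcp_pos: [0.5655, -0.3388, 0.2214]
orientation: [-2.072, 1.861, 0.497]
contact_force: [0.1, 0.0, -1.5]
grip_width: 0.0295
gripper_force: 79.1
(array([-0.2465,  0.0118,  0.0035]), array([-1.000e-04,  4.706e-01, -7.000e-04]))
(array([-0.1744,  0.0313,  0.    ]), array([0., 0., 0.])) (array([-0.1744,  0.0313,  0.    ]), array([ 0.    ,  0.    , -2.8409]))
n 777 rms 0.0007 q [ 0.5614 -0.3155  0.1755] d [-0.1006  0.9948 -0.0157] s range [0.0266 0.0282 0.0993]
[ 0.559 -0.271  0.142]
```

```bash
echo '[[-0.049, 0.002, 0.001, 0, 0.094, 0], [-0.099, 0.005, 0.001, 0, 0.188, 0], [-0.148, 0.007, 0.002, 0, 0.282, 0], [-0.197, 0.01, 0.003, 0, 0.376, 0], [-0.2465, 0.012, 0.0035, 0, 0.47, 0]]' > next.json && python3 drive.py next.json|sed -n 2,3p
echo '[[-0.035, 0.006, 0, 0, 0, -0.142], [-0.07, 0.012, 0, 0, 0, -0.284], [-0.105, 0.019, 0, 0, 0, -0.426], [-0.14, 0.025, 0, 0, 0, -0.568], [-0.174, 0.031, 0, 0, 0, -0.71]]' > next.json && python3 drive.py next.json|sed -n 2,3p
for i in 1 2 3; do echo '[[0, 0, 0, 0, 0, -0.142], [0, 0, 0, 0, 0, -0.284], [0, 0, 0, 0, 0, -0.426], [0, 0, 0, 0, 0, -0.568], [0, 0, 0, 0, 0, -0.71]]' > next.json && python3 drive.py next.json|sed -n 2,6p; done
python3 - <<'E'
from h import *
print(r.get_obs()['joints'].round(3)); p,R=tgt(gz=.267); print(p,rows(p,R))
p1=np.array([.495,.12,.31]);R1=rack(.55);print(rows(p1,R1)); print(rows(p,R,(p1,R1)))
E
```

```text
tcp_pos: [0.529, -0.1188, 0.3296]
orientation: [-2.337, 2.1, -0.005]
tcp_pos: [0.4795, 0.0505, 0.3288]
orientation: [-2.924, 1.147, -0.001]
tcp_pos: [0.4801, 0.0491, 0.3286]
orientation: [-3.141, 0.06, -0.001]
contact_force: [0.0, 0.3, -2.8]
grip_width: 0.0298
gripper_force: 79.4
tcp_pos: [0.4801, 0.049, 0.3286]
orientation: [-2.966, -1.035, -0.001]
contact_force: [1.1, 0.1, -1.4]
grip_width: 0.0298
gripper_force: 79.4
tcp_pos: [0.4801, 0.0491, 0.3286]
orientation: [2.421, 2.002, 0.001]
contact_force: [-0.2, -0.7, -2.3]
grip_width: 0.0299
gripper_force: 79.4
[-0.161  0.137 -0.078  1.968  0.012  1.036 -0.433]
[0.50993463 0.19860992 0.290587  ] (array([0.1525, 0.0012, 0.0381]), array([-0.0016,  1.0997,  0.0033]))
(array([0.0725, 0.0013, 0.0186]), array([-0.0006,  0.5497,  0.0035]))
(array([ 0.0581, -0.0004,  0.0584]), array([0.  , 0.55, 0.  ]))
```

```bash
echo '[[0.0145, 0, 0.004, 0, 0.11, 0], [0.029, 0, 0.007, 0, 0.22, 0.001], [0.0435, 0.001, 0.011, 0, 0.33, 0.002], [0.058, 0.001, 0.015, 0, 0.44, 0.003], [0.0725, 0.0013, 0.0186, 0, 0.55, 0.0035]]' > next.json && python3 drive.py next.json|sed -n 2,3p
echo '[[0.0116, 0, 0.0117, 0, 0.11, 0], [0.023, 0, 0.023, 0, 0.22, 0], [0.035, 0, 0.035, 0, 0.33, 0], [0.046, 0, 0.047, 0, 0.44, 0], [0.058, 0, 0.058, 0, 0.55, 0]]' > next.json && python3 drive.py next.json|sed -n 2,6p
echo '[[0, 0, 0, 0, 0, 0], [0, 0, 0, 0, 0, 0], [0, 0, 0, 0, 0, 0]]' > next.json && python3 drive.py next.json|sed -n 2,6p
python3 - <<'E'
from h import *
print(r.get_obs()['joints'].round(3)); p,R=tgt(gz=.267); print(rows(p,R))
o=r.get_obs(); T=Rot.from_rotvec(o['orientation']).as_matrix(); G=o['tcp_pos']+.052*T[:,2]; print(G)
q,d=barrel(G,[0,0,-1],(.03,.1),cams=('side',)); q,d=barrel(G,[0,0,-1],(-.02,.1),cams=('top',)); 
p,d=r.grab_frame('top'); q,d2=r.grab_frame('side'); cv2.imwrite('pics/both5.png',np.hstack([cv2.resize(p[200:320,140:240],None,fx=4,fy=4,interpolation=cv2.INTER_CUBIC),cv2.resize(q[100:220,160:260],None,fx=4,fy=4,interpolation=cv2.INTER_CUBIC)]))
E
```

```text
tcp_pos: [0.4957, 0.1206, 0.3103]
orientation: [-2.109, -1.729, -0.602]
tcp_pos: [0.5102, 0.1951, 0.2879]
orientation: [-1.746, -1.433, -1.03]
contact_force: [0.5, 0.4, -4.9]
grip_width: 0.0298
gripper_force: 79.4
tcp_pos: [0.5113, 0.1939, 0.2889]
orientation: [-1.749, -1.435, -1.029]
contact_force: [0.4, 0.1, -1.8]
grip_width: 0.0302
gripper_force: 79.4
[ 0.341  0.398 -0.5    2.133 -1.348  0.838  0.774]
(array([ 0.0035, -0.0023,  0.003 ]), array([ 0.0031,  0.0356, -0.0027]))
[0.52015296 0.23851788 0.26372598]
n 456 rms 0.0014 q [0.5192 0.2398 0.2637] d [-0.0108 -0.0181 -0.9998] s range [0.0302 0.0304 0.0994]
n 198 rms 0.0011 q [0.5195 0.2403 0.2637] d [-0.0201 -0.042  -0.9989] s range [-0.0198 -0.0197  0.0414]
```

View pics/both5.png

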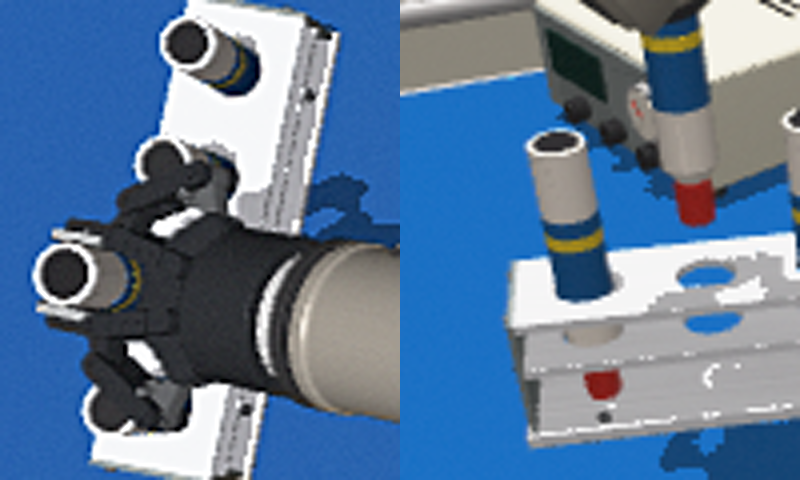

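```bash
echo '[[0.0017, -0.001, 0.0034, 0, 0.036, 0], [0.0017, -0.001, 0.0034, 0, 0.036, 0], [0.0017, -0.001, 0.0034, 0, 0.036, 0]]' > next.json && python3 drive.py next.json|sed -n 2,3p
python3 - <<'E'
from h import *
print(r.get_obs()['joints'].round(3)); p,R=tgt(gz=.267); print(rows(p,R))
o=r.get_obs(); T=Rot.from_rotvec(o['orientation']).as_matrix(); G=o['tcp_pos']+.052*T[:,2]; print(G)
for ext,c in(((.03,.1),('side',)),((-.02,.1),('top',)),((-.02,.1),('side','top'))):
    q,d=barrel(G,[0,0,-1],ext,cams=c); tip=q+.142*d; e=tip-H1; print('tip n,u',e@n,e@u,tip[2],'grip n,u',(q-H1)@n,(q-H1)@u)
C=cloud('top',r.grab_frame('top')[1]).reshape(-1,3); w=C[(np.hypot(C[:,0]-G[0],C[:,1]-G[1])<.018)&(C[:,2]>.27)&(C[:,2]<.31)]; print(len(w),np.median(w,0),'stocks')
for k in(-1,1,2):
    c=H1+.07*k*u; w=C[(np.hypot(C[:,0]-c[0],C[:,1]-c[1])<.03)&(C[:,2]>.155)&(C[:,2]<.185)]; print(c[:2],len(w),w.mean(0).round(4) if len(w) else '')
E
```

```text
tcp_pos: [0.5105, 0.1986, 0.2882]
orientation: [-1.72, -1.41, -1.054]
[ 0.434  0.437 -0.617  2.135 -1.356  0.81   0.8  ]
(array([ 0.0021, -0.0006, -0.0012]), array([ 0.0012, -0.0023, -0.0042]))
[0.51942933 0.24414022 0.26469221]
n 415 rms 0.0012 q [0.5186 0.2459 0.2647] d [-0.0057  0.0146 -0.9999] s range [0.0304 0.0308 0.0993]
tip n,u 0.0035810468240438727 -0.001735759032016404 0.12270966327843363 grip n,u 0.0016999900296088555 -0.0005450205585281788
n 208 rms 0.0012 q [0.5188 0.2455 0.2647] d [-3.3e-03 -7.0e-04 -1.0e+00] s range [-0.0193 -0.0191  0.0524]
tip n,u 0.0012015624900296945 -0.0007459309509188905 0.1226930490752684 grip n,u 0.00139669404827242 -0.00029939634350860975
n 645 rms 0.0013 q [0.5186 0.2456 0.2647] d [-0.0063  0.0139 -0.9999] s range [-0.0197 -0.0193  0.0984]
tip n,u 0.0032345130441275025 -0.0017589089760773596 0.12270877058996044 grip n,u 0.001466755129143804 -0.0005028287514562588
261 [0.51907698 0.2422466  0.28921592] stocks
[0.450088 0.257491] 81 [0.4452 0.262  0.1745]
[0.587512 0.230709] 110 [0.5915 0.231  0.1739]
[0.656224 0.217318] 184 [0.6546 0.2151 0.1727]
```

Only the tip offset, about 2–3 mm in n, needs a trim. The other cartridges stand where they were. I'll descend with force checks.

```bash
echo '[[-0.0097, 0.0008, 0.0027, 0, -0.005, 0], [-0.0187, 0.0008, 0.0072, 0, -0.01, 0], [-0.0276, 0.0008, 0.012, 0, -0.01, 0], [-0.0356, 0.0008, 0.0159, 0, -0.01, 0], [-0.0356, 0.0008, 0.0159, 0, -0.01, 0]]' > next.json && python3 drive.py next.json|sed -n 2,4p
echo '[[0, 0, 0, 0, 0, 0], [0, 0, 0, 0, 0, 0]]' > next.json && python3 drive.py next.json|sed -n 2,4p
python3 - <<'E'
from h import *
print(r.get_obs()['joints'].round(3)); p,R=tgt(gz=.225); print(rows(p,R))
o=r.get_obs(); T=Rot.from_rotvec(o['orientation']).as_matrix(); G=o['tcp_pos']+.052*T[:,2]; print(G)
for ext,c in(((.03,.1),('side',)),((-.02,.1),('top',))):
    q,d=barrel(G,[0,0,-1],ext,cams=c); tip=q+.142*d; e=tip-H1; print('tip n,u',e@n,e@u,tip[2],'grip n,u',(q-H1)@n,(q-H1)@u)
E
```

```text
tcp_pos: [0.5103, 0.1964, 0.2475]
orientation: [-1.728, -1.413, -1.045]
contact_force: [-0.8, -0.0, -1.3]
tcp_pos: [0.511, 0.1968, 0.2495]
orientation: [-1.727, -1.416, -1.048]
contact_force: [0.1, 0.3, -1.2]
[ 0.484  0.531 -0.685  2.148 -1.358  0.728  0.878]
(array([-0.0001, -0.0014,  0.0018]), array([ 0.0015,  0.0066, -0.0039]))
[0.51989821 0.24211381 0.22558195]
n 368 rms 0.0014 q [0.5185 0.244  0.2256] d [-6.0e-04  1.9e-03 -1.0e+00] s range [0.0309 0.0315 0.0987]
tip n,u 9.629865397858208e-05 -0.00044946148948043786 0.08358223434833534 grip n,u -0.00015669156868810958 -0.0003168595417382817
n 184 rms 0.0011 q [0.519  0.2435 0.2256] d [ 0.0026 -0.0149 -0.9999] s range [-0.0194 -0.019   0.0532]
tip n,u -0.002550377904595569 0.0011134022742999804 0.0835981910175935 grip n,u -0.0005455415423143845 0.0003425215302750787
```

```bash
D='p'; echo '[[-0.0062, 0, 0.0032, 0, 0, 0], [-0.0125, 0, 0.0064, 0, 0, 0], [-0.0187, 0, 0.0095, 0, 0, 0], [-0.025, 0, 0.0127, 0, 0, 0], [-0.025, 0, 0.0127, 0, 0, 0]]' > next.json && python3 drive.py next.json|sed -n 2,4p
echo '[[-0.0045, 0, 0.0023, 0, 0, 0], [-0.009, 0, 0.0045, 0, 0, 0], [-0.0134, 0, 0.0068, 0, 0, 0], [-0.0134, 0, 0.0068, 0, 0, 0]]' > next.json && python3 drive.py next.json|sed -n 2,4p
python3 - <<'E'
from h import *
p,R=tgt(gz=.182); print(rows(p,R))
o=r.get_obs(); T=Rot.from_rotvec(o['orientation']).as_matrix(); G=o['tcp_pos']+.052*T[:,2]; print(G)
for ext,c in(((.03,.09),('side',)),((-.02,.06),('top',))):
    q,d=barrel(G,[0,0,-1],ext,cams=c,zmin=.09); tip=q+.142*d; e=tip-H1; print('tip n,u',e@n,e@u,tip[2],'grip n,u',(q-H1)@n,(q-H1)@u)
E
```

```text
tcp_pos: [0.5103, 0.1963, 0.2199]
orientation: [-1.728, -1.414, -1.046]
contact_force: [0.0, 0.3, -1.8]
tcp_pos: [0.5105, 0.1965, 0.2056]
orientation: [-1.727, -1.415, -1.047]
contact_force: [0.3, 0.8, -2.7]
(array([ 0.0009, -0.001 ,  0.0018]), array([ 0.001 ,  0.0068, -0.0048]))
[0.51940672 0.24179987 0.18169663]
n 221 rms 0.0013 q [0.518  0.2432 0.1817] d [ 8.000e-04  1.910e-02 -9.998e-01] s range [0.041  0.0432 0.0897]
tip n,u 0.00164975922037387 -0.0010573635242881602 0.03972250007259037 grip n,u -0.0010301910785725495 -0.0006496090019243508
n 174 rms 0.0011 q [0.5185 0.2432 0.1817] d [-0.0028 -0.0035 -1.    ] s range [-0.0196 -0.0196  0.0579]
tip n,u -0.0014793286325408452 -0.00046802490393223824 0.039698062920103194 grip n,u -0.0009134805927931867 -0.00017171797661844483
```

```bash
echo '[[-0.004, 0, 0.0032, 0, 0, 0], [-0.0085, 0, 0.0055, 0, 0, 0], [-0.013, 0, 0.0077, 0, 0, 0], [-0.013, 0, 0.0077, 0, 0, 0]]' > next.json && python3 drive.py next.json|sed -n 2,4p
echo '[[-0.0036, 0, 0.0018, 0, 0, 0], [-0.0071, 0, 0.0036, 0, 0, 0], [-0.0107, 0, 0.0055, 0, 0, 0], [-0.0107, 0, 0.0055, 0, 0, 0]]' > next.json && python3 drive.py next.json|sed -n 2,4p
python3 -c "
from h import *
p,R=tgt(gz=.150); print(rows(p,R))
o=r.get_obs(); T=Rot.from_rotvec(o['orientation']).as_matrix(); print(o['tcp_pos']+.052*T[:,2])"
```

```text
tcp_pos: [0.5106, 0.1971, 0.1902]
orientation: [-1.728, -1.415, -1.047]
contact_force: [0.4, 0.5, -2.1]
tcp_pos: [0.5106, 0.1972, 0.1784]
orientation: [-1.728, -1.415, -1.047]
contact_force: [0.6, 0.7, -1.5]
(array([-0.0037, -0.0009,  0.0034]), array([ 0.001,  0.007, -0.005]))
[0.51944001 0.24251217 0.15453067]
```

```bash
for i in 1 2; do echo '[[-0.0009, 0, 0.0005, 0, 0, 0], [-0.0018, 0, 0.0009, 0, 0, 0], [-0.0018, 0, 0.0009, 0, 0, 0]]' > next.json && python3 drive.py next.json|sed -n '2p;4p'; done
```

```text
tcp_pos: [0.5107, 0.1973, 0.177]
contact_force: [-0.2, 0.5, -2.6]
tcp_pos: [0.5106, 0.1973, 0.1749]
contact_force: [0.7, 0.8, -1.8]
```

```bash
echo '[[-0.0009, 0, 0.0005, 0, 0, 0], [-0.0009, 0, 0.0005, 0, 0, 0]]' > next.json && python3 drive.py next.json|sed -n '2p;4p'
```

```text
tcp_pos: [0.5106, 0.1973, 0.1739]
contact_force: [-0.5, 0.5, -2.0]
```

```bash
for i in 1 2; do echo '[[-0.0009, 0, 0.0005, 0, 0, 0], [-0.0009, 0, 0.0005, 0, 0, 0]]' > next.json && python3 drive.py next.json|sed -n '2p;4p'; done; python3 -c "
from h import *
C=cloud('top',r.grab_frame('top')[1]).reshape(-1,3)
w=C[(np.hypot(C[:,0]-.5188,C[:,1]-.2441)<.016)&(C[:,2]>.15)&(C[:,2]<.2)]; print(len(w),np.percentile(w[:,2],[10,50,90]))
for k in(-1,1,2):
    c=H1+.07*k*u; w=C[(np.hypot(C[:,0]-c[0],C[:,1]-c[1])<.014)&(C[:,2]>.15)&(C[:,2]<.2)]; print(len(w),np.percentile(w[:,2],[10,50,90]))"
```

```text
tcp_pos: [0.5107, 0.1976, 0.1734]
contact_force: [-0.3, -0.3, 1.3]
tcp_pos: [0.5109, 0.1982, 0.1732]
contact_force: [-1.1, -1.3, 6.6]
196 [0.1621246  0.17406888 0.17665013]
122 [0.1719644  0.17465491 0.17671967]
117 [0.17274962 0.17503311 0.17725821]
115 [0.17228631 0.1747385  0.17642276]
```

The cap is on the base plate at 6.6 N, and the rear end is level with the others. I'll release and back off.

```bash
echo '[[0, 0, 0, 0, 0, 0], [0, 0, 0, 0, 0, 0], [0, 0, 0, 0, 0, 0], [0, 0, 0, 0, 0, 0]]' > next.json && python3 drive.py next.json .048|sed -n '2p;4,6p'
echo '[[0, 0, -0.01, 0, 0, 0], [0, 0, -0.03, 0, 0, 0], [0, 0, -0.06, 0, 0, 0], [0, 0, -0.095, 0, 0, 0], [0, 0, -0.13, 0, 0, 0]]' > next.json && python3 drive.py next.json|sed -n '1,2p;4p'
echo '[[0, 0, -0.03, 0, 0, 0], [0, 0, -0.06, 0, 0, 0], [0, 0, -0.09, 0, 0, 0], [0, 0, -0.09, 0, 0, 0], [0, 0, -0.09, 0, 0, 0]]' > next.json && python3 drive.py next.json|sed -n '1,2p;4p'
python3 - <<'E'
from h import *
p,d=r.grab_frame('top'); q,d2=r.grab_frame('side'); C=cloud('top',d).reshape(-1,3)
for k in(-1,0,1,2):
    c=H1+.07*k*u; w=C[(np.hypot(C[:,0]-c[0],C[:,1]-c[1])<.02)&(C[:,2]>.165)&(C[:,2]<.18)]; print(len(w),np.median(w,0).round(4),c.round(4))
cv2.imwrite('pics/both6.png',np.hstack([cv2.resize(p[190:330,140:240],None,fx=4,fy=4,interpolation=cv2.INTER_CUBIC),cv2.resize(q[100:240,170:270],None,fx=4,fy=4,interpolation=cv2.INTER_CUBIC)]))
E
```

```text
tcp_pos: [0.5106, 0.1973, 0.1718]
contact_force: [0.1, -1.1, 0.4]
grip_width: 0.0481
gripper_force: 0.0
clock: 25.15
tcp_pos: [0.4876, 0.0826, 0.2324]
contact_force: [0.7, 0.5, -0.4]
clock: 25.65
tcp_pos: [0.4729, 0.0049, 0.2733]
contact_force: [-0.0, 0.9, -0.6]
174 [0.4497 0.2562 0.1744] [0.4501 0.2575 0.082 ]
170 [0.5181 0.2429 0.1742] [0.5188 0.2441 0.082 ]
164 [0.5868 0.2296 0.1744] [0.5875 0.2307 0.082 ]
166 [0.655  0.2158 0.1741] [0.6562 0.2173 0.082 ]
```

View pics/both6.png

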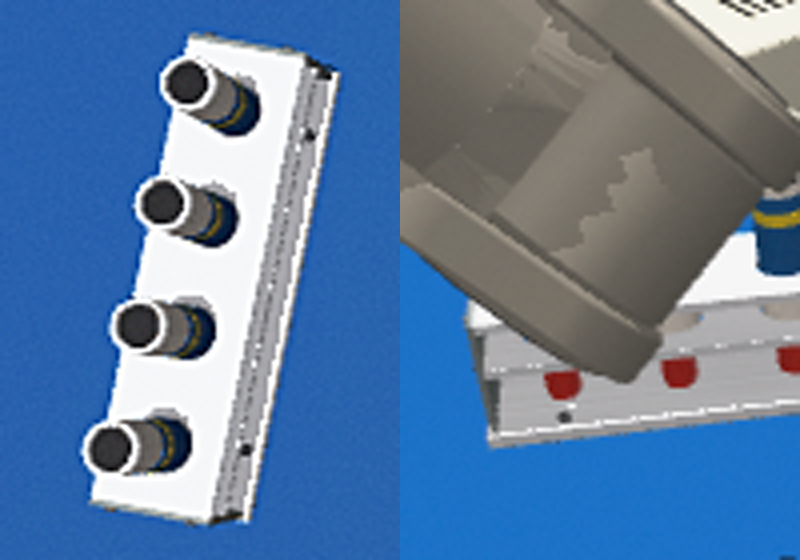

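All four cartridges now stand alike. Their rear ends are at (190,82), (162,203), (138,325) and (111,448), each about 174 mm high, and the red caps are down at (563,384), (680,372) and (790,360). The robot is clear, so I'm handing in.

```bash
python3 -c "
from bench import r
print(r.hand_in())"
```

```text
the job is handed in; nothing more can be done
None
```

The cartridge was turned over using the V rest and now stands cap down on the base plate of its original hole, level with the other three; I handed the job in at about 26 s of the 72 s, but no verdict came back.

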